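# Empty the analyser's reject bucket

## Task

Open the analyser's compartment: pull up the red paddle recessed in its lid to trip the latch, keep pulling to raise the lid, and swing the lid back until it stands almost upright, at least 70 degrees open. Then push the green spring-loaded bucket inside past its catch, right over, so that all three used cuvettes drop into the yellow waste tray, and let the bucket swing fully back home. Leave the lid standing open and do not knock over or shove the amber bottle, the orange carton or the white jar beside the machine.

Things in the scene. Friction and masses are not known exactly. Their poses are not given: they have to be found in the camera images.
- analyser: Cream bench analyser, fixed. Origin: on the bench under the centre of its lidded compartment; -x is its front, +x the lid hinge, then a low console (x 111 to 261 mm, 150 high). Compartment: outside 220 (x) x 304 (y) mm, walls 7 mm, rim 150 mm above the bench, open-topped under the lid. Green bucket left of centre; yellow waste tray in the right half (y -145 to 0 mm, floor at z 12).
- lid (a joint): Lid angle, rad: 0 shut and latched, 1.5 open stop (nearly upright). Cream slab 220 x 304 x 42 mm, about 0.45 kg, hinged along y on the far rim; a stiff hinge (0.65 N m friction) holds it wherever it is left. Latched, it lifts only about 0.015 rad; once raised past 0.1 rad it stays unlatched.
- lid_hinge (a point): On the hinge line at mid-width, level with the lid's underside: analyser x 110, y 0, z 150 mm. At lid angle q the underside runs from here along (-cos q, 0, sin q) in the analyser's axes.
- lid_front (a point): Lower front edge of the lid at mid-width (underside), 220 mm from the hinge line.
- paddle (a joint): Angle of the red paddle against the lid, rad: 0 lying in its recess, 0.6 pulled fully up (stop). Past 0.3 the latch is free. A light spring (2 to 4 N at the bar) pulls it back. Its pivot lies 205 mm in front of the hinge line and 30 mm above the lid's underside; the bar is 45 mm behind the pivot.
- paddle_bar (a point): Middle of the paddle's round pull bar (on its axis), 12 mm thick, 80 mm long along y, 10 mm below the lid's top; shut, 182 mm above the bench. Fingers straddle it from above and pinch along x: in front is the paddle's window (64 mm wide in y, 34 in x), behind it 39 mm of free recess; recess floor 28 mm below the axis. Lifting takes about 8 N.
- bucket (a joint): Tilt of the green bucket, rad: 0 home, 1.5 tipped right over (stop). It turns about the analyser's x, its top going to -y over the yellow tray. A catch holds it at home (3 to 6 N at the push plate frees it); then a spring resists with 1 to 4 N and swings it back home when let go.
- bucket_pivot (a point): Centre of the bucket's pivot axis (along the analyser's x): analyser x -25, y 8, z 80 mm.
- bucket_push (a point): Where to push: on the outer (+y) face of the bucket's tall push plate, 7 mm below its top edge; the plate is 80 mm wide (x), 4 mm thick. At home this is 45 mm to +y of and 55 mm above the pivot, with 85 mm free on its +y side. Push towards the analyser's -y and follow the tilt.
- cuvette0: Used cuvette with red cap, a rod 45 x 12.5 x 12.5 mm, 12 g; origin at the centre of its underside, long axis x. At the start it lies in the bucket.
- cuvette1: Used cuvette with blue cap, as cuvette0.
- cuvette2: Used cuvette with orange cap, as cuvette0.
- tray (a point): Centre of the floor of the yellow waste tray (206 x 145 mm) in the compartment.
- amber_bottle: Amber bottle with white cap, diameter 60, height 125 mm, beside the analyser. Leave alone. Origin: centre of its underside.
- carton: Orange carton 70 x 90 x 60 mm beside the analyser. Leave alone. Origin: centre of its underside.
- white_jar: White jar with blue cap, diameter 64, height 85 mm, beside the analyser. Leave alone. Origin: centre of its underside.

How it is judged:
On the way, in this order (a step that is already met when the one before it is completed fails the run):
1. the lid is unlatched and raised to at least 70 degrees (value of joint lid above 1.2 rad), for 0.2 s.
2. the bucket is pushed past its catch and tipped over (value of joint bucket above 1.1 rad), for 0.05 s.
At the end, for the whole second after the job is handed in: The lid stands open by more than 1.2 rad, the bucket has swung back to within 0.08 rad of home and is still, and all three cuvettes lie at rest in the yellow tray (inside the compartment, right of the bucket's pivot, origins lower than 50 mm above the bench) (value of joint lid above 1.2 rad and value of joint bucket below 0.08 rad and velocity of joint bucket between -0.1 and 0.1 rad/s and x of cuvette0 in the frame of analyser between -0.103 and 0.103 m and y of cuvette0 in the frame of analyser between -0.145 and 0.008 m and z of cuvette0 in the frame of analyser between 0 and 0.05 m and linear speed of each of cuvette0, cuvette1, cuvette2 below 0.03 m/s and x of cuvette1 in the frame of analyser between -0.103 and 0.103 m and y of cuvette1 in the frame of analyser between -0.145 and 0.008 m and z of cuvette1 in the frame of analyser between 0 and 0.05 m and x of cuvette2 in the frame of analyser between -0.103 and 0.103 m and y of cuvette2 in the frame of analyser between -0.145 and 0.008 m and z of cuvette2 in the frame of analyser between 0 and 0.05 m); the robot touches nothing.
It fails at once if the amber bottle is knocked over or pushed more than 30 mm (distance of amber_bottle from where it was at the start of the episode above 0.03 m or angle between amber_bottle's own z axis and vertical above 0.35 rad).
It fails at once if the orange carton is knocked over or pushed more than 30 mm (distance of carton from where it was at the start of the episode above 0.03 m or angle between carton's own z axis and vertical above 0.35 rad).
It fails at once if the white jar is knocked over or pushed more than 30 mm (distance of white_jar from where it was at the start of the episode above 0.03 m or angle between white_jar's own z axis and vertical above 0.35 rad).
It also fails if it takes over 54 s, if anything falls off the work surface, if the arm or the gripper's body presses on something with over 40 N, if the wrist force passes 120 N, or if a joint passes its speed limit or range.

## Robot

A 6-joint arm with a two-finger parallel gripper is mounted at the origin on the work surface. World frame = base frame: x ahead of the robot, y to its left, z up, the work surface at z = 0. Lengths are in m, angles in rad, forces in N, time in s.
With the tool pointing down it reaches from about 0.4 to 0.925 m from the base axis. Payload 3.4 kg.
Tool frame: the origin (TCP) lies at the very end of the fingers, on their centre line; the grasp point (between the pads) lies 19 mm behind it; z points along the fingers, y is the direction in which the jaws open and shut (so a half turn about z gives the same grasp; the last joint's range is limited). The gripper opens to 85 mm and grips with 20 to 120 N. Pads are 22 mm wide; open, the fingers measure 114 mm over their backs; the gripper's body (76 mm by 85 mm) begins 54 mm behind the grasp point. The pads swing forward as they close: fully open they stand 13 mm farther back than shut.
Start: joints at [1.22, 0.307, 1.506, -0, 1.328, -0.073], TCP at [0.158, 0.553, 0.231] pointing down, gripper open.
Joint ranges: [-3.12, 3.12], [-1.05, 2.28], [0.14, 2.33], [-1.42, 4.57], [0.1, 2.73], [-2.68, 2.68]. Speed limits (rad/s): [2.57, 2.57, 3.14, 3.14, 3.14, 3.14].

## Interface

Orientations are given as a rotation vector (axis times angle).
In Python, from cell import bot, cams, workorder gives the robot as it stands.
- The arm moves only by the shell command python3 -m jog 'ROWS' [OPENING] [FORCE]. ROWS is JSON, a list of rows, each a list of 2 entries, a list of its own where there are three numbers: the shift along the tool's x, y, z in m, then the turn, a rotation vector about the tool's x, y, z in degrees. A call has 1 to 20 rows; each row shifts and turns the commanded pose from where the row before left it, along the tool's axes as they then stand; what a row does not reach is not made up. A row lasts 1/8 s, in which the tool goes at most 62.5 mm and 10.7 degrees, less where a joint would pass 70% of its speed; a pose out of reach is approached as far as the arm can. A call is refused whole if a number of a shift passes 0.0625 or a number of a turn 10.7, either way. A call with a gripper value outside its range is refused whole. OPENING is the opening, from 0 (shut) to 1 (fully open), set as the call begins (- or left out, the last holds). The fingers move at their own pace and stop on an object; FORCE is the grip in N (left out, the last holds). Time passes only in rows, so rows that do not move let the fingers close. It gives the time, the measured TCP pose, the force and the opening at its end, in the units of the state.
- bot.get_state(): the state, without advancing time (a new reading comes with each control period).
- cams.read_camera(name): name is "side" or "top" or "wrist"; returns the picture (400x640x3 uint8, blue, green, red); there is no depth.
- cams.camera_info(name): a dict with "intrinsics" (3x3 intrinsics, pixels), "R" (3x3) and "t" (3): a world point X has camera coordinates R X + t. Camera axes: x right, y down, z forward; pixel columns grow to the right and rows downward; lengths in m; the calibration is good to about 2 mm. A picture is of the moment at which its call begins: read the wrist's pose just before it. camera_info takes no time and is no camera call; for the wrist camera it gives the pose at the moment of the call.
- workorder.finish_job(): hands the job in, once; it reports no verdict.
The state is a dict: "time": time; "joint_positions": joint angles; "joint_velocities": joint speeds; "joint_efforts": joint torques, N m; "tool_pos": TCP position; "tcp_rot": TCP orientation; "wrist_force": force on the tool from outside, world axes, zero at the start; "moment": the same for the moment, N m; "width": finger opening in m.
Only numpy, scipy, OpenCV 4.12 (cv2) and the standard library are available. Lean on these libraries where they do the work, as an engineer would, in place of code of your own. Each camera call takes 0.05 s, during which the arm holds its last target.

## Working session

There is one attempt and no reset: what is moved stays moved. The work goes in short steps, Python scripts to look and compute and a shell command to move; the robot and the scene stay as the last step left them, time stands still between calls to the robot, and variables do not carry over. Pictures are saved under pics/ and viewed, and the job is handed in when it is done.

```bash
ls; mkdir -p pics
python3 - <<'E'
from cell import bot,cams
import cv2
print(bot.get_state())
for n in ["side","top","wrist"]:
    print(n,cams.camera_info(n)); cv2.imwrite(f"pics/{n}0.png",cams.read_camera(n))
E
```

```text
pics
{'time': 0.0, 'joint_positions': array([ 1.21950643e+00,  3.07566613e-01,  1.50771023e+00,  2.00368961e-05,
        1.32840017e+00, -7.35179713e-02]), 'joint_velocities': array([-0.00016721, -0.00079943, -0.00104824, -0.00015282, -0.00025895,
       -0.00056204]), 'joint_efforts': array([-4.80851231e-04, -4.57566547e+01, -2.51910818e+01, -1.32607861e-04,
        1.34539386e-02,  1.03364596e-05]), 'tool_pos': array([0.15745118, 0.55227466, 0.23037081]), 'tcp_rot': array([-0.43486557, -3.11088509,  0.00319362]), 'wrist_force': array([-0.34528421,  0.0018854 , -0.07296756]), 'moment': array([ 0.01117105,  0.00873007, -0.00110392]), 'width': 0.08510316104216832}
side {'intrinsics': array([[380.00856391,   0.        , 322.99711904],
       [  0.        , 380.00856391, 208.13025871],
       [  0.        ,   0.        ,   1.        ]]), 'R': array([[ 0.66099182, -0.75032888,  0.00981773],
       [-0.58250898, -0.52131315, -0.62363121],
       [ 0.47304662,  0.40649621, -0.78165704]]), 't': array([-0.35758466,  0.45063572,  0.77450926])}
top {'intrinsics': array([[429.0791037 ,   0.        , 321.92221017],
       [  0.        , 429.0791037 , 191.95109509],
       [  0.        ,   0.        ,   1.        ]]), 'R': array([[-0.01915344, -0.99959078, -0.02124639],
       [-0.98652628,  0.0223479 , -0.16206931],
       [ 0.1624778 ,  0.01785594, -0.98655062]]), 't': array([0.07855567, 0.59522922, 1.0749978 ])}
wrist {'intrinsics': array([[329.38405113,   0.        , 317.64964659],
       [  0.        , 329.38405113, 203.73099514],
       [  0.        ,   0.        ,   1.        ]]), 'R': array([[ 0.27485294,  0.96148304, -0.00249705],
       [ 0.90878808, -0.25893963,  0.32719182],
       [ 0.3139428 , -0.09219893, -0.94495464]]), 't': array([-0.57301432, -0.04244174,  0.37977478])}
```

View pics/side0.png

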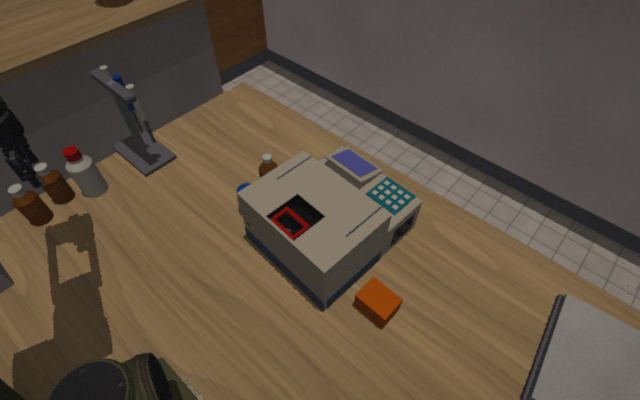

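View pics/top0.png

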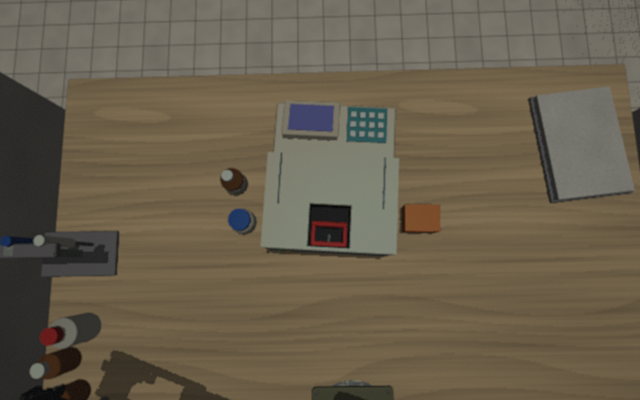

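View pics/wrist0.png

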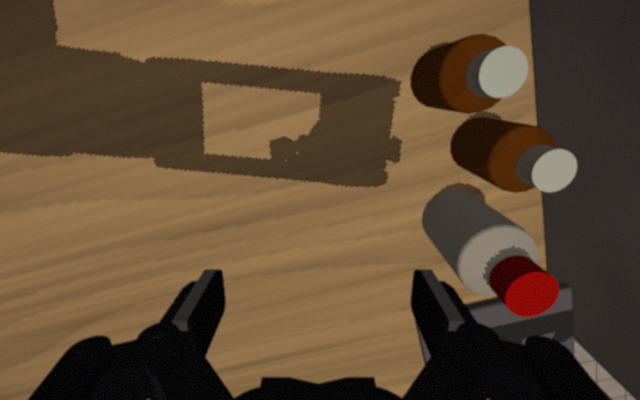

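Run:
```python
import cv2
a=cv2.imread("pics/top0.png")[90:270,210:450]; cv2.imwrite("pics/top0c.png",cv2.resize(a,None,fx=3.3,fy=3.3,interpolation=cv2.INTER_CUBIC))
a=cv2.imread("pics/side0.png")[140:335,220:430]; cv2.imwrite("pics/side0c.png",cv2.resize(a,None,fx=3,fy=3,interpolation=cv2.INTER_CUBIC))
```

```text
(no output)
```

View pics/top0c.png

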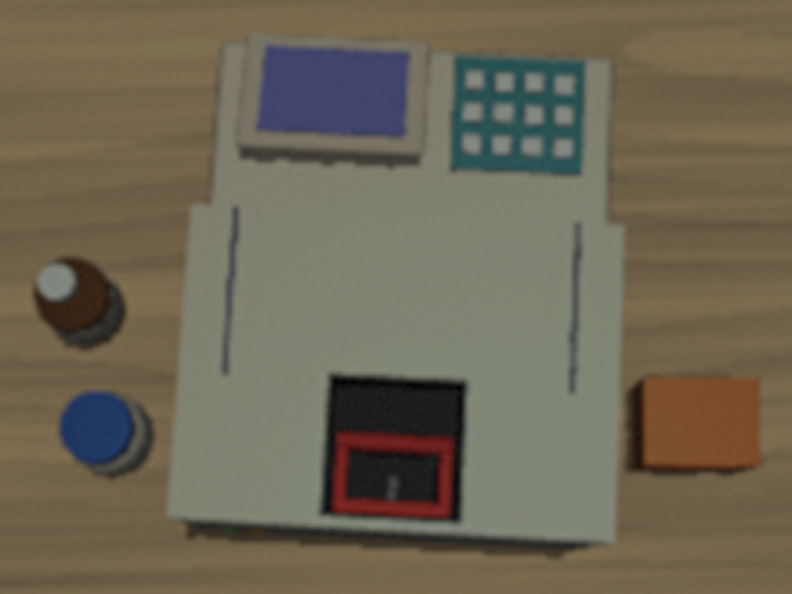

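View pics/side0c.png

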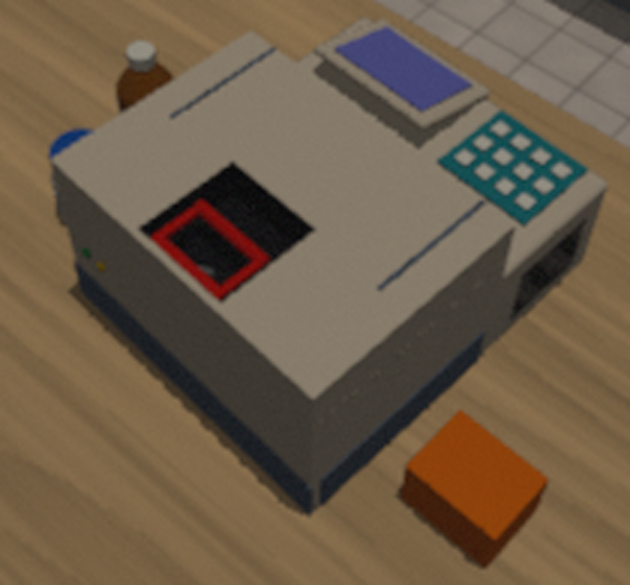

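```bash
cat > h.py <<'E'
import numpy as np
from cell import bot,cams
from scipy.spatial.transform import Rotation as Ro
from scipy.optimize import least_squares
def proj(n,X):
    i=cams.camera_info(n); c=np.atleast_2d(X)@np.array(i["R"]).T+np.array(i["t"]); p=c@np.array(i["intrinsics"]).T
    return p[:,:2]/p[:,2:]
def ray(n,uv,z):
    i=cams.camera_info(n);R=np.array(i["R"]);t=np.array(i["t"]);d=R.T@np.linalg.solve(i["intrinsics"],[*uv,1]);o=-R.T@t
    return o+d*(z-o[2])/d[2]
E
python3 - <<'E'
from h import *
T=np.array([[167,517],[615,542],[625,226],[191,204],[330,520],[396,450]])/3.3+[210,90]
S=np.array([[52,160],[313,398],[513,230],[250,33]])/3+[220,140]
P=np.array([[-110,152,192],[-110,-152,192],[110,-152,192],[110,152,192]])/1e3
def w(p,P): return P@Ro.from_euler('z',p[2]).as_matrix().T+[p[0],p[1],0]
for sel in 'ts','t','s':
    f=lambda p:np.concatenate([(proj("top",w(p,P))-T[:4]).ravel()*('t' in sel),(proj("side",w(p,P))-S).ravel()*('s' in sel)])
    r=least_squares(f,[.6,0,0]);print(sel,r.x,np.degrees(r.x[2]),r.fun.round(1))
    print(w(r.x,np.array([[-.050,0,.182]])))
print(ray("top",np.array([396,443])/3.3+[210,90],.186), ray("side",np.array([235,228])/3+[220,140],.188))
for n,uv,z in [('amber',(56,282),.125),('jar',(98,428),.085),('carton',(700,422),.06)]: print(n,ray("top",np.array(uv)/3.3+[210,90],z))
s=bot.get_state();print(Ro.from_rotvec(s['tcp_rot']).as_matrix().round(3),s['tool_pos'])
E
```

```text
ts [ 0.54895868  0.04279802 -0.07769757] -4.45174275959739 [ 0.3  0.4  0.5  0.8  0.4  0.2  0.7  0.1 -1.  -0.7 -0.3  0.3  0.8 -2.
  0.2 -1.3]
[[0.49910952 0.04667899 0.182     ]]
t [ 0.54984803  0.04379028 -0.07592213] -4.3500175538870955 [-0.1  0.1  0.1  0.3 -0.2 -0.3  0.2 -0.2 -0.  -0.  -0.  -0.   0.  -0.
  0.  -0. ]
[[0.49999207 0.04758274 0.182     ]]
s [ 0.54748549  0.04121748 -0.07970127] -4.566546519445717 [ 0.   0.   0.   0.   0.   0.   0.   0.  -0.9 -0.2 -0.4  1.3  1.  -1.1
  0.4 -0.8]
[[0.49764421 0.04519833 0.182     ]]
[0.49959649 0.04672685 0.186     ] [0.50152807 0.04405798 0.188     ]
amber [0.63087378 0.29840154 0.125     ]
jar [0.52472683 0.27402125 0.085     ]
carton [ 0.52201167 -0.18902455  0.06      ]
[[-0.962  0.274 -0.001]
 [ 0.274  0.962 -0.002]
 [ 0.    -0.002 -1.   ]] [0.15753705 0.55242791 0.23059875]
```

```bash
python3 -m jog '[[[0,0,-0.01],[0,0,9.8]],[[0,0,-0.01],[0,0,9.8]],[[0,0,-0.01],[0,0,9.8]],[[0,0,-0.01],[0,0,9.8]],[[0,0,-0.01],[0,0,9.8]],[[0,0,-0.01],[0,0,9.8]],[[0,0,-0.01],[0,0,9.8]],[[0,0,0],[0,0,9.8]]]' 1 60
python3 -c "
from h import *
s=bot.get_state();print(s['joint_positions'].round(4),s['tool_pos'],s['tcp_rot'])"
python3 -m jog '[[[-0.04,0.0317,0],[0,0,0]],[[-0.04,0.0317,0],[0,0,0]],[[-0.04,0.0317,0],[0,0,0]],[[-0.04,0.0317,0],[0,0,0]],[[-0.04,0.0317,0],[0,0,0]],[[-0.04,0.0317,0],[0,0,0]],[[-0.04,0.0317,0],[0,0,0]],[[-0.04,0.0317,0],[0,0,0]],[[-0.04,0.0317,0],[0,0,0]],[[-0.04,0.0317,0],[0,0,0]],[[-0.04,0.0317,0],[0,0,0]],[[-0.04,0.0317,0],[0,0,0]],[[0,0,0],[0,0,0]],[[0,0,0],[0,0,0]]]'
python3 - <<'E'
from h import *
import cv2
s=bot.get_state();print(s['joint_positions'].round(4),s['tool_pos'],s['tcp_rot'],s['time'])
print(Ro.from_rotvec(s['tcp_rot']).as_matrix().round(4))
i=cams.camera_info("wrist");print(i, -i['R'].T@i['t'])
cv2.imwrite("pics/w1.png",cams.read_camera("wrist"))
print(proj("wrist",[[.4991,.0467,.182]]))
E
```

```text
time: 1.15
tool_pos: [0.1578, 0.5532, 0.3019]
tcp_rot: [-2.309, -2.129, -0.002]
wrist_force: [0.3, -0.5, -0.7]
width: 0.086
[1.2195 0.2617 1.3925 0.     1.4862 1.3004] [0.15780571 0.55324306 0.30193717] [-2.30909030e+00 -2.12938093e+00 -1.56261088e-03]
time: 2.9
tool_pos: [0.5003, 0.0458, 0.3008]
tcp_rot: [-2.303, -2.134, 0.001]
wrist_force: [-0.8, -0.2, -0.2]
width: 0.0848
[6.7000e-03 1.5670e-01 1.5354e+00 6.0000e-04 1.4512e+00 8.2800e-02] [0.50030309 0.04575897 0.30080322] [-2.30335794e+00 -2.13410967e+00  1.27453424e-03] 2.9
[[ 7.620e-02  9.971e-01 -1.600e-03]
 [ 9.971e-01 -7.620e-02  6.000e-04]
 [ 5.000e-04 -1.700e-03 -1.000e+00]]
{'intrinsics': array([[329.38405113,   0.        , 317.64964659],
       [  0.        , 329.38405113, 203.73099514],
       [  0.        ,   0.        ,   1.        ]]), 'R': array([[ 0.9970435 , -0.0768079 , -0.00219352],
       [-0.07184877, -0.94202897,  0.32774864],
       [-0.02724004, -0.32662205, -0.94476241]]), 't': array([-0.49518938,  0.01340705,  0.4733096 ])} [0.50758161 0.12918872 0.44168478]
[[316.06556139 196.01366987]]
```

View pics/w1.png

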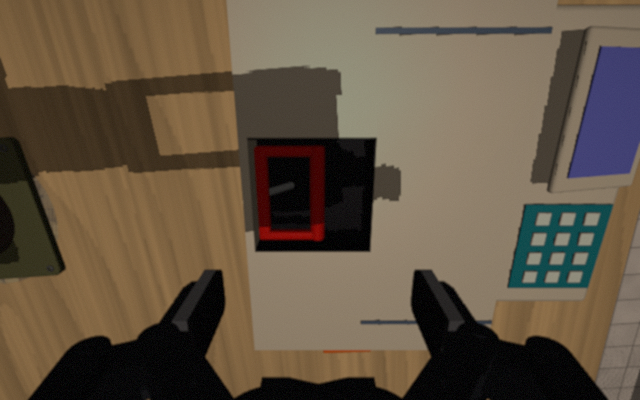

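```bash
python3 -m jog '[[[0,0,0.02],[0,0,0]],[[0,0,0.02],[0,0,0]],[[0,0,0.02],[0,0,0]],[[0,0,0.02],[0,0,0]],[[0,0,0.01],[0,0,0]],[[0,0,0],[0,0,0]],[[0,0,0],[0,0,0]]]' 0.45 60
python3 - <<'E'
from h import *
import cv2
s=bot.get_state();print(s['joint_positions'].round(4),s['tool_pos'],s['time'])
cv2.imwrite("pics/w2.png",cams.read_camera("wrist"))
cv2.imwrite("pics/s2.png",cv2.resize(cams.read_camera("side")[140:335,220:430],None,fx=2.5,fy=2.5))
E
```

```text
time: 3.82
tool_pos: [0.5013, 0.0461, 0.2121]
tcp_rot: [2.302, 2.136, 0.002]
wrist_force: [0.1, -0.3, 0.8]
width: 0.0385
[0.0077 0.2232 1.6805 0.     1.2364 0.0824] [0.50132831 0.04607158 0.21209875] 3.825
```

View pics/w2.png

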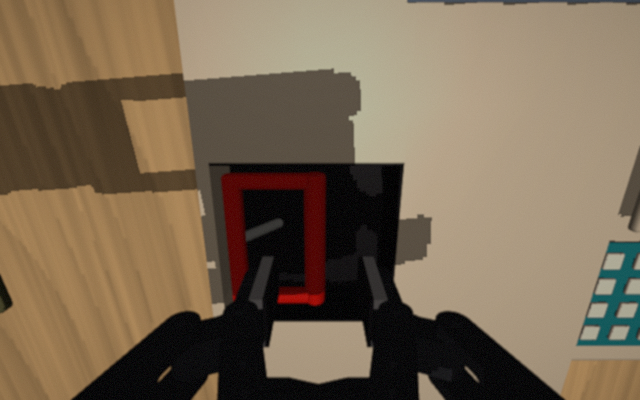

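View pics/s2.png

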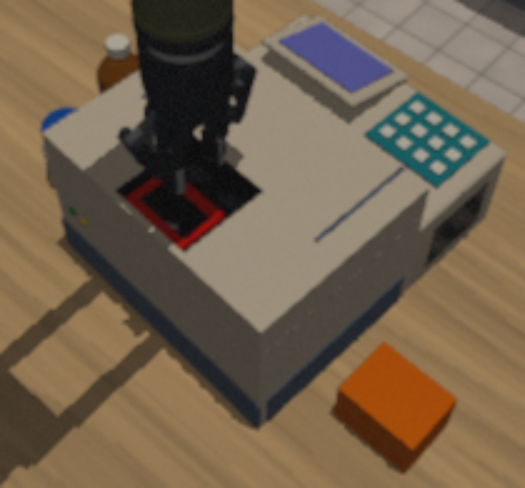

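```bash
python3 -m jog '[[[0,-0.001,0.012],[0,0,0]],[[0,0,0.012],[0,0,0]],[[0,0,0.012],[0,0,0]],[[0,0,0.01],[0,0,0]],[[0,0,0],[0,0,0]],[[0,0,0],[0,0,0]]]'
python3 -m jog '[[[0,0,0],[0,0,0]],[[0,0,0],[0,0,0]],[[0,0,0],[0,0,0]],[[0,0,0],[0,0,0]]]' 0 60
python3 - <<'E'
from h import *
import cv2
s=bot.get_state();print(s['joint_positions'].round(4),s['tool_pos'],s['time'],s['wrist_force'],s['width'])
cv2.imwrite("pics/w3.png",cams.read_camera("wrist"))
E
```

```text
time: 4.68
tool_pos: [0.5002, 0.0457, 0.1653]
tcp_rot: [2.303, 2.136, 0.0]
wrist_force: [-0.3, 0.1, -0.3]
width: 0.0384
time: 5.18
tool_pos: [0.4996, 0.0458, 0.1657]
tcp_rot: [-2.303, -2.136, 0.0]
wrist_force: [-4.0, 0.3, 6.4]
width: 0.0097
[7.2000e-03 2.6850e-01 1.7494e+00 1.0000e-04 1.1238e+00 8.2400e-02] [0.49958648 0.04580843 0.16574287] 5.175 [-3.97924521  0.26715264  6.36895731] 0.009727542910340704
```

View pics/w3.png

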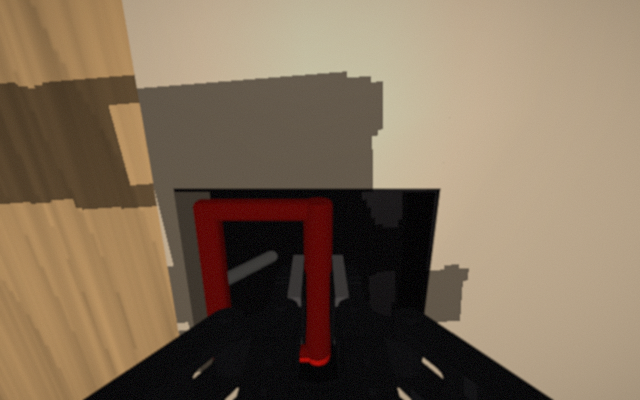

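```bash
python3 -m jog '[[[0,0,-0.006],[0,0,0]],[[0,-0.001,-0.006],[0,0,0]],[[0,-0.003,-0.006],[0,0,0]],[[0,-0.003,-0.005],[0,0,0]],[[0,0,0],[0,0,0]]]' 0 60
python3 - <<'E'
from h import *
import cv2
s=bot.get_state();print(s['joint_positions'].round(4),s['tool_pos'],s['time'],s['wrist_force'],s['width'])
cv2.imwrite("pics/w4.png",cams.read_camera("wrist"))
cv2.imwrite("pics/s4.png",cv2.resize(cams.read_camera("side")[140:335,220:430],None,fx=2.5,fy=2.5))
E
```

```text
time: 5.85
tool_pos: [0.4993, 0.0458, 0.1903]
tcp_rot: [2.297, 2.13, 0.014]
wrist_force: [10.1, -1.1, -7.2]
width: 0.0096
[ 7.9000e-03  2.3580e-01  1.7250e+00 -1.0000e-03  1.1678e+00  8.3600e-02] [0.49934917 0.04580771 0.19025228] 5.85 [10.0727574  -1.06163399 -7.16481123] 0.009639145460936558
```

View pics/w4.png

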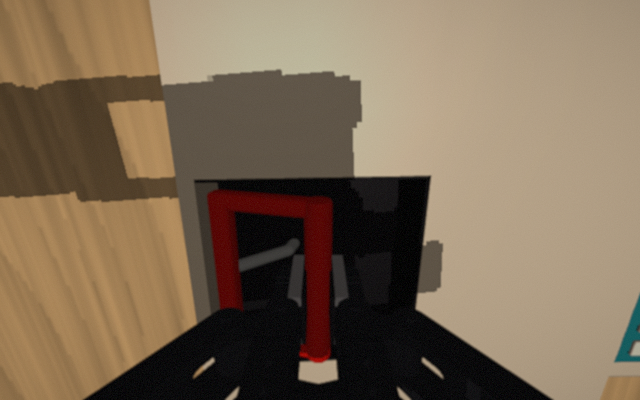

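View pics/s4.png

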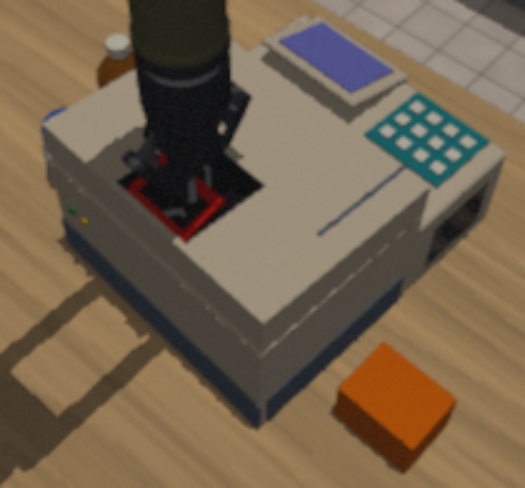

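```bash
python3 -m jog '[[[0,0.006,-0.012],[0,0,0]],[[0,0.006,-0.014],[0,0,0]],[[0,0.007,-0.014],[0,0,0]],[[0,0.008,-0.013],[0,0,0]],[[0,0,0],[0,0,0]]]' 0 50
python3 - <<'E'
from h import *
import cv2
s=bot.get_state();print(s['joint_positions'].round(4),s['tool_pos'],s['time'],s['wrist_force'],s['width'])
cv2.imwrite("pics/s5.png",cv2.resize(cams.read_camera("side")[120:335,220:430],None,fx=2.5,fy=2.5))
E
```

```text
time: 6.58
tool_pos: [0.5204, 0.0442, 0.2427]
tcp_rot: [2.303, 2.136, 0.001]
wrist_force: [0.4, 0.1, -0.9]
width: 0.0098
[ 0.0039  0.2237  1.5968 -0.      1.32    0.0793] [0.52037227 0.04423376 0.24265959] 6.575 [ 0.43320764  0.05146018 -0.86214626] 0.009787862469103934
```

View pics/s5.png

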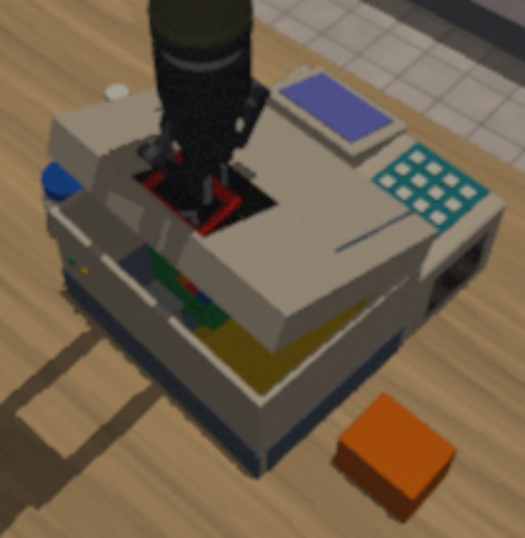

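```bash
python3 -m jog '[[[0,0.0103,-0.0116],[0,0,0]],[[0,0.0112,-0.0106],[0,0,0]],[[0,0.0121,-0.0096],[0,0,0]],[[0,0.0128,-0.0085],[0,0,0]],[[0,0.008,-0.005],[0,0,0]],[[0,0,0],[0,0,0]]]' 0 50
python3 - <<'E'
from h import *
import cv2
s=bot.get_state();print(s['joint_positions'].round(4),s['tool_pos'],s['time'],s['wrist_force'],s['width'])
cv2.imwrite("pics/s6.png",cv2.resize(cams.read_camera("side")[90:335,220:430],None,fx=2.4,fy=2.4))
E
```

```text
time: 7.38
tool_pos: [0.5691, 0.0406, 0.2869]
tcp_rot: [-2.298, -2.132, 0.01]
wrist_force: [-9.9, 1.5, 6.8]
width: 0.0097
[-3.2000e-03  2.6880e-01  1.4198e+00  5.0000e-04  1.4625e+00  7.1800e-02] [0.56914348 0.04057622 0.28689493] 7.375 [-9.87265572  1.45868679  6.76961361] 0.009714017806426068
```

View pics/s6.png

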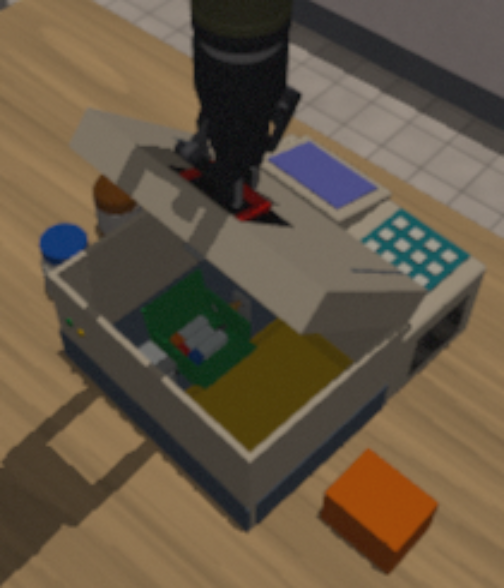

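```bash
python3 -m jog '[[[0,0,0],[0,0,0]],[[0,0,0],[0,0,0]],[[0,0,0],[0,0,0]],[[0,0,-0.01],[0,0,0]],[[0,0,-0.02],[0,0,0]],[[0,0,-0.03],[0,0,0]],[[0,0,-0.03],[0,0,0]],[[0,0,-0.03],[0,0,0]],[[0,0,0],[0,0,0]]]' 0.3 50
python3 - <<'E'
from h import *
import cv2
s=bot.get_state();print(s['joint_positions'].round(4),s['tool_pos'],s['time'],s['wrist_force'],s['width'])
cv2.imwrite("pics/s7.png",cv2.resize(cams.read_camera("side")[90:335,220:430],None,fx=2.4,fy=2.4))
E
```

```text
time: 8.55
tool_pos: [0.5768, 0.04, 0.4109]
tcp_rot: [2.298, 2.131, 0.012]
wrist_force: [0.0, -0.1, 0.5]
width: 0.0253
[-3.7000e-03  2.2470e-01  1.1835e+00 -2.0000e-04  1.7231e+00  7.1800e-02] [0.5767838  0.04002521 0.41093883] 8.55 [ 0.02727529 -0.11440029  0.48060378] 0.02533248547668107
```

View pics/s7.png

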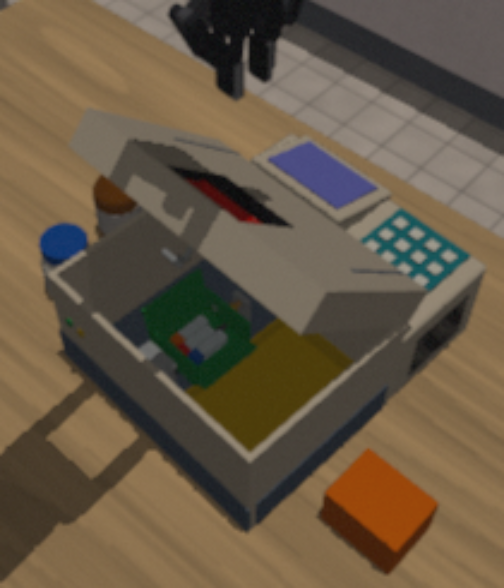

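```bash
cat >> h.py <<'E'
A=(0.549,0.0428,-0.0777)
def aw(P): return np.atleast_2d(P)@Ro.from_euler('z',A[2]).as_matrix().T+[A[0],A[1],0]
def lidp(q,d,h,y): return [.11-d*np.cos(q)+h*np.sin(q),y,.15+d*np.sin(q)+h*np.cos(q)]
E
python3 - <<'E'
from h import *
for q in (.65,.7,.75,.8,.85):
    print(q,((proj("side",aw([lidp(q,.22,0,-.152),lidp(q,.22,.042,-.152),lidp(q,.22,0,.152),lidp(q,.22,.042,.152)]))-[220,90])*2.4).round())
print(aw(lidp(.75,.22,0,0)))
E
```

```text
0.65 [[291. 349.]
 [315. 307.]
 [ 62. 159.]
 [ 78. 120.]]
0.7 [[297. 338.]
 [323. 295.]
 [ 66. 149.]
 [ 85. 110.]]
0.75 [[304. 327.]
 [332. 284.]
 [ 71. 139.]
 [ 91. 100.]]
0.8 [[311. 316.]
 [340. 272.]
 [ 77. 129.]
 [ 98.  90.]]
0.85 [[319. 305.]
 [349. 261.]
 [ 82. 119.]
 [105.  80.]]
[[0.49818224 0.04675651 0.29996053]]
```

```bash
cat > kin.py <<'E'
from h import *
D=[([1.2195,.30757,1.5077,0,1.3284,-.0735],[.15745,.55227,.23037]),
([1.2195,.2617,1.3925,0,1.4862,1.3004],[.15781,.55324,.30194]),
([.0067,.1567,1.5354,.0006,1.4512,.0828],[.5003,.04576,.3008]),
([.0077,.2232,1.6805,0,1.2364,.0824],[.50133,.04607,.2121]),
([.0072,.2685,1.7494,.0001,1.1238,.0824],[.49959,.0458,.16574]),
([.0039,.2237,1.5968,0,1.32,.0793],[.52037,.04423,.24266]),
([-.0032,.2688,1.4198,.0005,1.4625,.0718],[.56914,.04058,.2869]),
([-.0037,.2247,1.1835,-.0002,1.7231,.0718],[.57678,.04003,.41094])]
def fk(p,q):
    h,a,L1,L2,e,lt,d,w=p
    a2=q[1]+q[2]; s=a2+q[4]
    r=a+L1*np.sin(q[1])+L2*np.sin(a2)+e*np.cos(a2)+lt*np.sin(s)+w*np.cos(s)
    z=h+L1*np.cos(q[1])+L2*np.cos(a2)-e*np.sin(a2)+lt*np.cos(s)-w*np.sin(s)
    return np.array([r*np.cos(q[0])-d*np.sin(q[0]),r*np.sin(q[0])+d*np.cos(q[0]),z])
f=lambda p:np.concatenate([(fk(p,q)-x)*1000 for q,x in D]+[(p-[.3,0,.4,.4,0,.25,.042,0])*1])
P=least_squares(f,[.3,0,.4,.4,0,.25,.04,0]).x
if __name__=="__main__":
    print(P.round(4),f(P).round(1))
    for x,z,t in [(.5,.41,45),(.45,.41,45),(.45,.25,45),(.45,.25,30),(.51,.268,45),(.615,.327,45)]:
        g=lambda q:np.array([*(fk(P,[0,q[0],q[1],0,q[2]])[[0,2]]-[x,z])*10,q.sum()-np.pi+np.radians(t)])
        r=least_squares(g,[.1,1.6,1],bounds=([-1.05,.14,.1],[2.28,2.33,2.73]));print(x,z,t,r.x.round(2),r.cost.round(6))
E
python3 kin.py
```

```text
[0.193  0.001  0.6464 0.4166 0.1091 0.3719 0.0422 0.001 ] [-0.   0.   0.  -0.   0.   0.  -0.  -0.2 -0.   0.   0.   0.  -0.   0.
  0.  -0.   0.  -0.   0.  -0.2  0.   0.   0.1  0.  -0.1  0.   0.2  0.
  0.1  0.1  0.   0. ]
0.5 0.41 45 [-0.27  1.92  0.7 ] 0.0
0.45 0.41 45 [-0.36  1.97  0.75] 0.0
0.45 0.25 45 [-0.16  2.3   0.21] 0.0
0.45 0.25 30 [-0.12  2.09  0.65] 0.0
0.51 0.268 45 [-0.09  2.19  0.25] 0.0
0.615 0.327 45 [0.   1.93 0.43] 0.0
```

```bash
python3 -m jog '[[[0,-0.04,0],[0,0,0]],[[0,-0.04,0],[0,0,0]],[[0,-0.03,0],[0,0,0]],[[0,-0.01,0],[-10,0,0]],[[0,0,0],[-10,0,0]],[[0,0,0],[-10,0,0]],[[0,0,0],[0,0,0]]]' 0 50
python3 - <<'E'
from h import *
import cv2
s=bot.get_state();print(s['joint_positions'].round(4),s['tool_pos'],s['time'],s['wrist_force'],s['width'])
print(Ro.from_rotvec(s['tcp_rot']).as_matrix().round(3))
E
```

```text
time: 9.48
tool_pos: [0.449, 0.0492, 0.4023]
tcp_rot: [1.994, 1.852, 0.488]
wrist_force: [0.4, 0.2, -0.3]
width: -0.0003
[ 0.0781 -0.2334  1.7727 -0.0856  1.0924  0.1716] [0.44896582 0.04920417 0.40234668] 9.475 [ 0.35186498  0.1895943  -0.34837064] -0.0002662155003065537
[[ 0.074  0.867  0.492]
 [ 0.997 -0.064 -0.038]
 [-0.001  0.494 -0.87 ]]
```

```bash
python3 -m jog '[[[0,-0.0133,0.0235],[0,0,0]],[[0,-0.0133,0.0235],[0,0,0]],[[0,-0.0133,0.0235],[0,0,0]],[[0,-0.0133,0.0235],[0,0,0]],[[0,-0.0133,0.0235],[0,0,0]],[[0,0.0145,0.0082],[0,0,0]],[[0,0.0145,0.0082],[0,0,0]],[[0,0,0],[0,0,0]]]' 0 50
python3 - <<'E'
from h import *
import cv2
s=bot.get_state();print(s['joint_positions'].round(4),s['tool_pos'],s['time'],s['wrist_force'],s['width'])
cv2.imwrite("pics/s8.png",cv2.resize(cams.read_camera("side")[90:335,220:430],None,fx=2.4,fy=2.4))
E
```

```text
time: 10.48
tool_pos: [0.4923, 0.0464, 0.2736]
tcp_rot: [1.99, 1.844, 0.497]
wrist_force: [-0.2, -0.4, -0.5]
width: -0.0005
[ 0.0592 -0.0719  1.9842 -0.1036  0.71    0.196 ] [0.49230638 0.04639745 0.27360494] 10.475 [-0.242063   -0.38187326 -0.51459486] -0.00047308748628966757
```

View pics/s8.png

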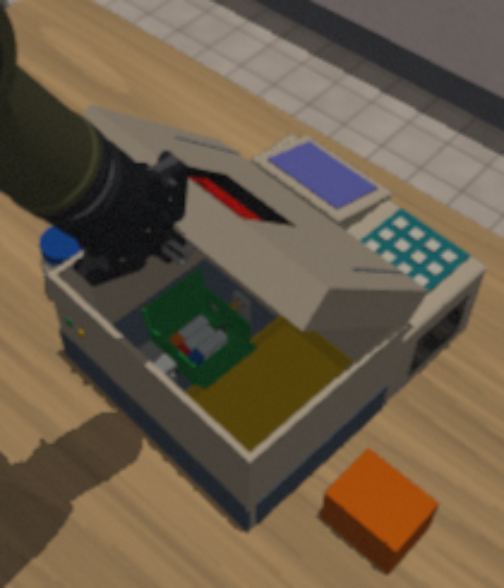

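```bash
python3 -m jog '[[[0,0.0155,0],[0,0,0]],[[0,0.0155,0],[0,0,0]],[[0,0.0155,0],[0,0,0]],[[0,0,0],[0,0,0]]]' 0 50
python3 - <<'E'
from h import *
import cv2
s=bot.get_state();print(s['joint_positions'].round(4),s['tool_pos'],s['time'],s['wrist_force'],s['width'])
cv2.imwrite("pics/s9.png",cv2.resize(cams.read_camera("side")[70:335,220:430],None,fx=2.2,fy=2.2))
E
```

```text
time: 11.02
tool_pos: [0.5303, 0.0435, 0.2971]
tcp_rot: [1.989, 1.844, 0.498]
wrist_force: [-1.0, 0.1, 2.2]
width: -0.0
[ 0.0442 -0.0366  1.888  -0.0862  0.7683  0.1656] [0.53031903 0.04347002 0.29709691] 11.025 [-0.9693764   0.09218336  2.15183666] -2.8066095791945487e-05
```

View pics/s9.png

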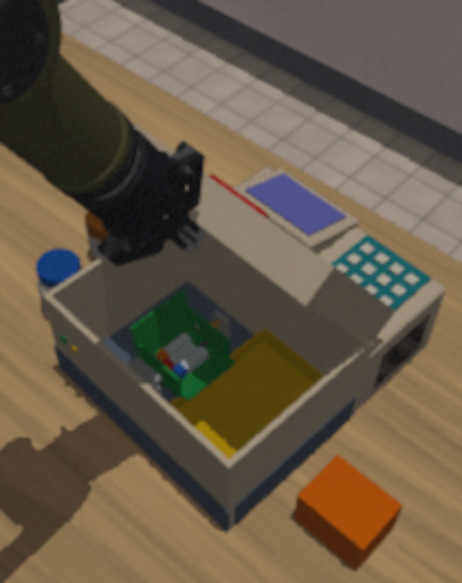

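```bash
python3 -m jog '[[[0,0.0155,0],[0,0,0]],[[0,0.0155,0],[0,0,0]],[[0,0.0155,0],[0,0,0]],[[0,0.0155,0],[0,0,0]],[[0,0.0155,0],[0,0,0]],[[0,0,0],[0,0,0]],[[0,0,0],[0,0,0]]]' 0 50
python3 - <<'E'
from h import *
import cv2
s=bot.get_state();print(s['joint_positions'].round(4),s['tool_pos'],s['time'],s['wrist_force'],s['width'])
cv2.imwrite("pics/s10.png",cv2.resize(cams.read_camera("side")[70:335,220:430],None,fx=2.2,fy=2.2))
for q in (1.1,1.2,1.25,1.3,1.35,1.4,1.5):
    print(q,((proj("side",aw([lidp(q,.22,0,-.152),lidp(q,.22,.042,-.152),lidp(q,.22,0,.152)]))-[220,70])*2.2).round().tolist())
E
```

```text
time: 11.95
tool_pos: [0.5986, 0.0384, 0.3365]
tcp_rot: [1.986, 1.842, 0.501]
wrist_force: [2.3, -0.9, 2.9]
width: -0.0002
[ 0.0248  0.034   1.7157 -0.0662  0.8647  0.1295] [0.59855795 0.03839262 0.33653758] 11.95 [ 2.29355284 -0.94937062  2.88623584] -0.0002390101812803569
1.1 [[331.0, 273.0], [362.0, 235.0], [107.0, 109.0]]
1.2 [[348.0, 254.0], [379.0, 219.0], [121.0, 93.0]]
1.25 [[356.0, 244.0], [388.0, 211.0], [129.0, 86.0]]
1.3 [[364.0, 236.0], [396.0, 204.0], [137.0, 79.0]]
1.35 [[373.0, 227.0], [404.0, 197.0], [144.0, 73.0]]
1.4 [[381.0, 220.0], [412.0, 191.0], [152.0, 67.0]]
1.5 [[397.0, 205.0], [427.0, 180.0], [168.0, 56.0]]
```

View pics/s10.png

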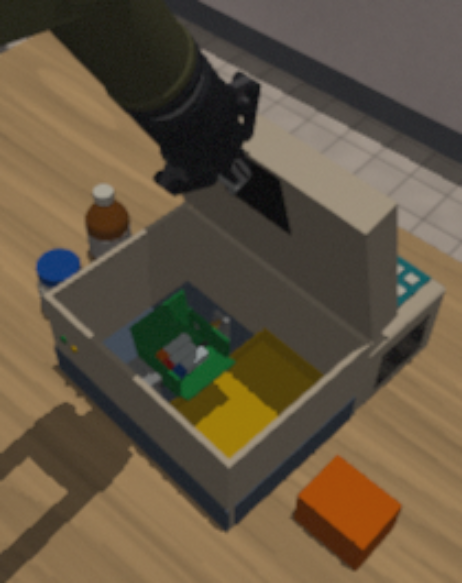

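```bash
python3 -m jog '[[[0,0.012,0],[0,0,0]],[[0,0.004,0],[0,0,0]],[[0,0,0],[0,0,0]],[[0,0,0],[0,0,0]],[[0,-0.02,0],[0,0,0]],[[0,-0.03,-0.01],[0,0,0]],[[0,-0.03,-0.01],[0,0,0]],[[0,0,0],[0,0,0]]]' 0 50
python3 - <<'E'
from h import *
import cv2
s=bot.get_state();print(s['joint_positions'].round(4),s['tool_pos'],s['time'],s['wrist_force'],s['width'])
cv2.imwrite("pics/s11.png",cv2.resize(cams.read_camera("side")[70:335,220:430],None,fx=2.2,fy=2.2))
cv2.imwrite("pics/t11.png",cv2.resize(cams.read_camera("top")[90:270,210:450],None,fx=3.3,fy=3.3))
print(aw([[-.025,.09,.3],[-.025,.053,.135]]))
E
```

```text
time: 13.0
tool_pos: [0.5292, 0.0435, 0.3192]
tcp_rot: [1.99, 1.846, 0.495]
wrist_force: [0.4, -0.9, 0.4]
width: -0.0001
[ 0.0442 -0.057   1.8467 -0.0806  0.8324  0.1575] [0.52917646 0.04353674 0.31921368] 13.0 [ 0.36925326 -0.87032958  0.44504391] -0.00011622271854348169
[[0.53106139 0.134469   0.3       ]
 [0.52818939 0.09758064 0.135     ]]
```

View pics/s11.png

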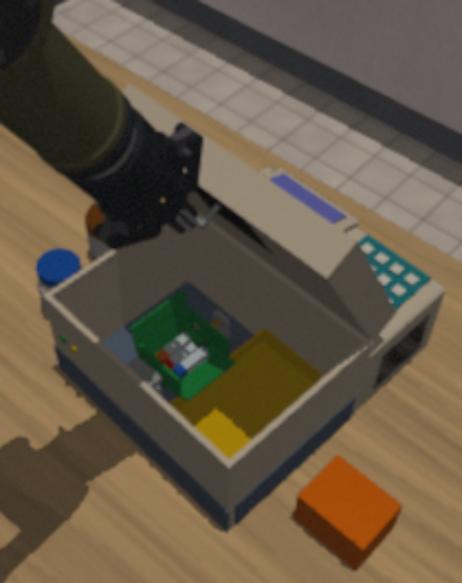

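View pics/t11.png

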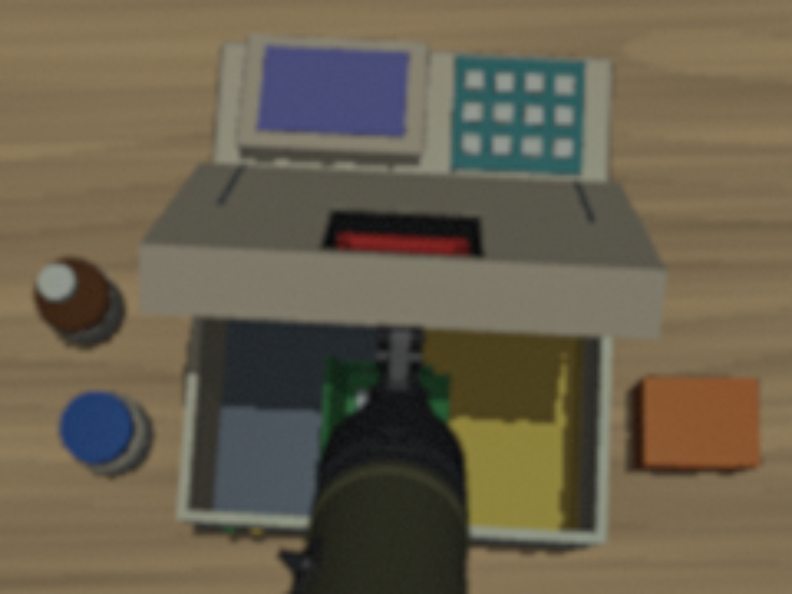

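Run:
```python
from h import *
import cv2
cv2.imwrite("pics/w12.png",cams.read_camera("wrist"))
a=cams.read_camera("side");cv2.imwrite("pics/s12.png",cv2.resize(a[100:220,270:390],None,fx=5,fy=5,interpolation=cv2.INTER_CUBIC))
```

```text
(no output)
```

View pics/w12.png

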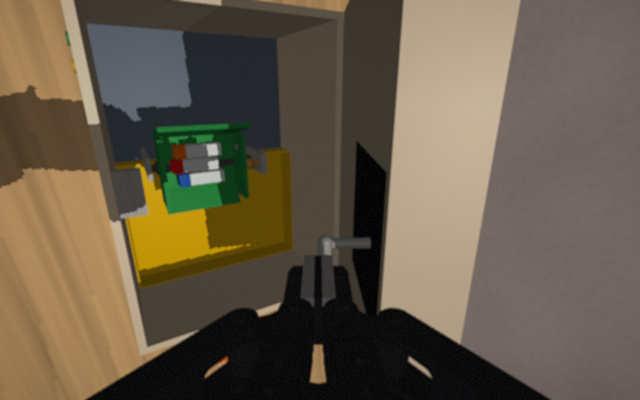

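View pics/s12.png

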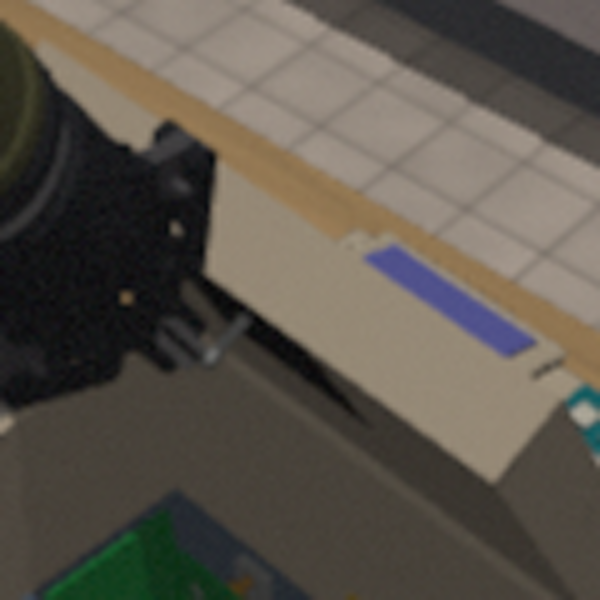

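```bash
python3 -m jog '[[[0,0.003,-0.008],[0,0,0]],[[0,0,-0.012],[0,0,0]],[[0,0,-0.02],[0,0,0]],[[0,-0.01,0],[0,0,0]],[[0.03,0,0],[0,0,0]],[[0.03,0,0],[0,0,0]],[[0,0.007,0],[0,0,0]],[[0,0,0],[0,0,0]]]' 0 50
python3 - <<'E'
from h import *
import cv2
s=bot.get_state();print(s['joint_positions'].round(4),s['tool_pos'],s['time'],s['wrist_force'],s['width'])
a=cams.read_camera("side");cv2.imwrite("pics/s13.png",cv2.resize(a[70:335,220:430],None,fx=2.2,fy=2.2,interpolation=cv2.INTER_CUBIC))
E
```

```text
time: 14.2
tool_pos: [0.5154, 0.1046, 0.3537]
tcp_rot: [1.99, 1.847, 0.494]
wrist_force: [-0.7, -0.5, 0.2]
width: 0.0003
[ 0.2242 -0.0786  1.7774 -0.183   0.9468  0.3683] [0.5154361  0.10459311 0.35373949] 14.2 [-0.65119245 -0.53933439  0.16413828] 0.00026721017169486393
```

View pics/s13.png

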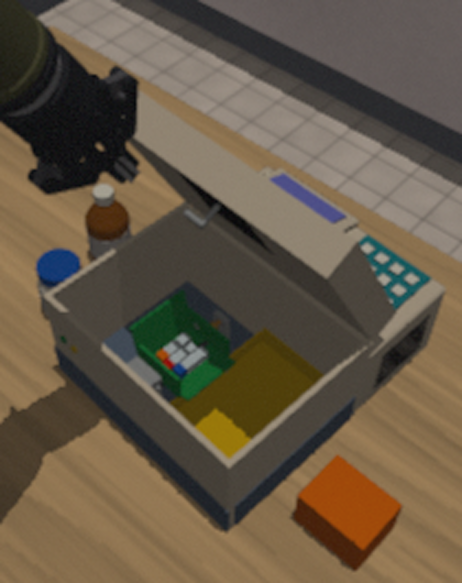

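```bash
python3 -m jog '[[[0,0.006,0.0165],[0,0,0]],[[0,0.006,0.0165],[0,0,0]],[[0,0.006,0.0165],[0,0,0]],[[0,0.0116,0.0025],[0,0,0]],[[0,0.0116,0.0025],[0,0,0]],[[0,0.0116,0.0025],[0,0,0]],[[0,0.0116,0.0025],[0,0,0]],[[0,0.0116,0.0025],[0,0,0]],[[0,0.0116,0.0025],[0,0,0]],[[0,0,0],[0,0,0]],[[0,0,0],[0,0,0]]]' 0 50
python3 - <<'E'
from h import *
import cv2
s=bot.get_state();print(s['joint_positions'].round(4),s['tool_pos'],s['time'],s['wrist_force'],s['width'])
a=cams.read_camera("side");cv2.imwrite("pics/s14.png",cv2.resize(a[70:335,220:430],None,fx=2.2,fy=2.2,interpolation=cv2.INTER_CUBIC))
E
```

```text
time: 15.62
tool_pos: [0.6244, 0.0969, 0.3435]
tcp_rot: [1.988, 1.844, 0.499]
wrist_force: [-0.5, 0.8, 0.1]
width: -0.0002
[ 0.1539  0.0853  1.6402 -0.145   0.9049  0.289 ] [0.62444806 0.09689651 0.3435414 ] 15.625 [-0.5160274   0.75303925  0.09170347] -0.00018236593874976575
```

View pics/s14.png

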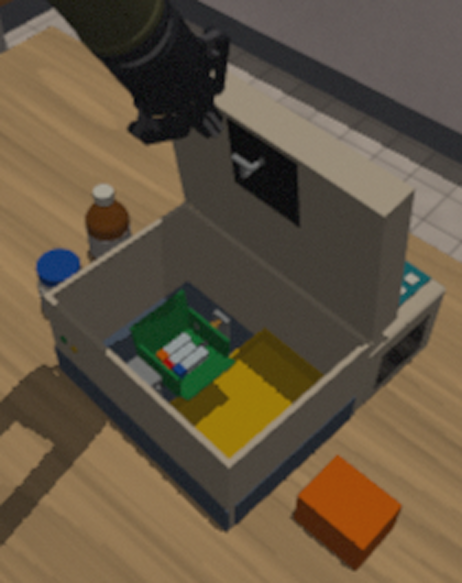

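```bash
python3 -m jog '[[[0,-0.026,-0.015],[0,0,0]],[[0,-0.026,-0.015],[0,0,0]],[[0,-0.026,-0.015],[0,0,0]],[[0.01,0,0],[10,0,0]],[[0.01,0,0],[10,0,0]],[[0.01,0,0],[10,0,0]],[[0,0,0],[0,0,0]],[[0,0,0],[0,0,0]]]' 0 50
python3 - <<'E'
from h import *
import cv2
s=bot.get_state();print(s['joint_positions'].round(4),s['tool_pos'],s['time'],s['wrist_force'],s['width'])
M=Ro.from_rotvec(s['tcp_rot']).as_matrix();print(M.round(3))
print("tool delta to approach",M.T@(aw([-.025,.09,.24])[0]-s['tool_pos']))
a=cams.read_camera("side");cv2.imwrite("pics/s15.png",cv2.resize(a[70:335,220:430],None,fx=2.2,fy=2.2,interpolation=cv2.INTER_CUBIC))
a=cams.read_camera("top");cv2.imwrite("pics/t15.png",cv2.resize(a[90:270,210:450],None,fx=3.3,fy=3.3,interpolation=cv2.INTER_CUBIC))
a=cams.read_camera("wrist");cv2.imwrite("pics/w15.png",a)
E
```

```text
time: 16.68
tool_pos: [0.5352, 0.1331, 0.3415]
tcp_rot: [2.302, 2.135, 0.001]
wrist_force: [-0.3, 0.5, -0.0]
width: 0.0
[ 1.6770e-01  2.0800e-01  1.3697e+00 -8.0000e-04  1.5624e+00  2.4300e-01] [0.53520996 0.13308572 0.34148445] 16.675 [-0.26724353  0.51437083 -0.03818525] 4.4516219280216e-05
[[ 0.075  0.997  0.002]
 [ 0.997 -0.075 -0.001]
 [-0.     0.002 -1.   ]]
tool delta to approach [ 0.00111345 -0.00440895  0.1014768 ]
```

View pics/s15.png

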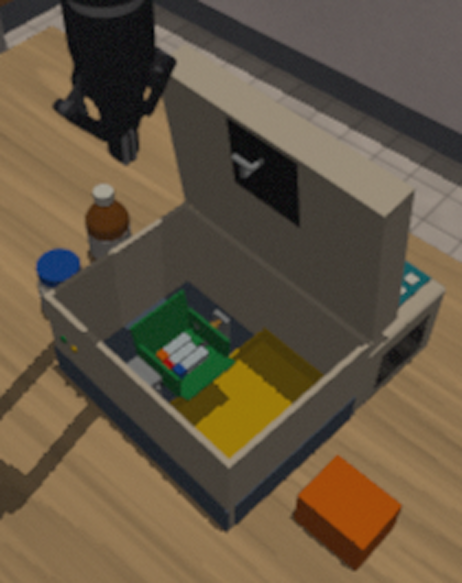

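View pics/t15.png

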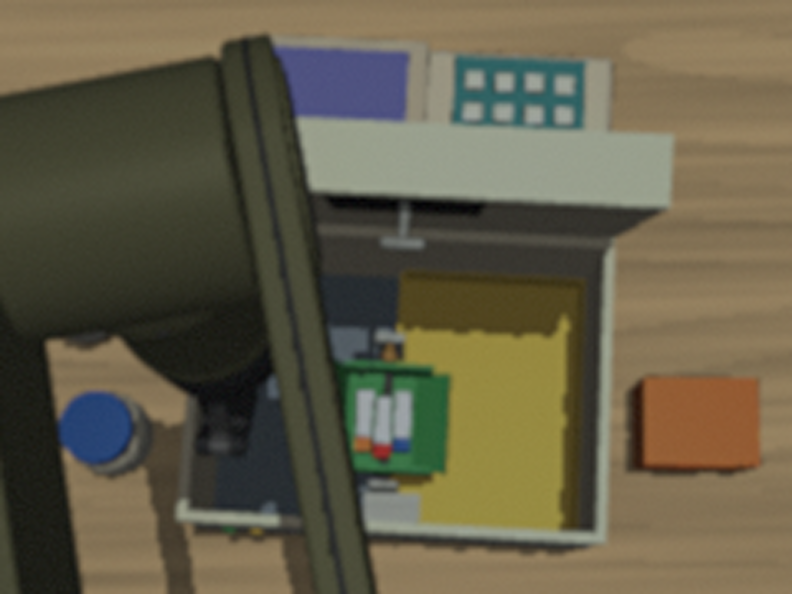

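View pics/w15.png

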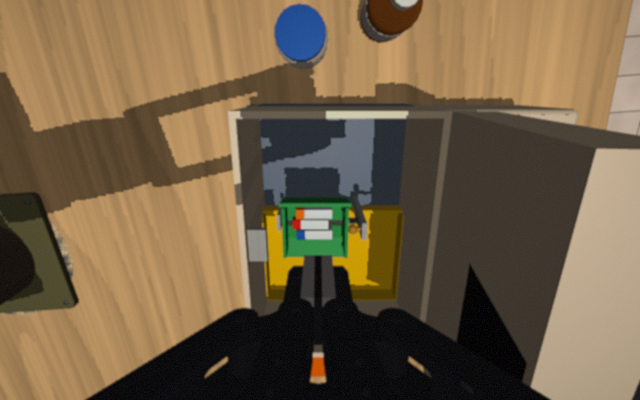

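Run:
```python
from h import *
print(proj("wrist",aw([[-.065,.053,.142],[.015,.053,.142],[-.025,.008,.08]])),proj("top",aw([[-.065,.053,.142],[.015,.053,.142]]))*3.3-np.array([210,90])*3.3)
print(aw([-.025,.053,.135]))
import cv2
a=cv2.imread("pics/w15.png")[170:290,230:430];cv2.imwrite("pics/w15c.png",cv2.resize(a,None,fx=4,fy=4,interpolation=cv2.INTER_CUBIC))
```

```text
[[277.58197561 204.67737929]
 [350.43858115 204.78054887]
 [314.49113646 221.34253324]] [[321.32197856 465.67385085]
 [328.36163144 355.58429401]]
[[0.52818939 0.09758064 0.135     ]]
```

View pics/w15c.png

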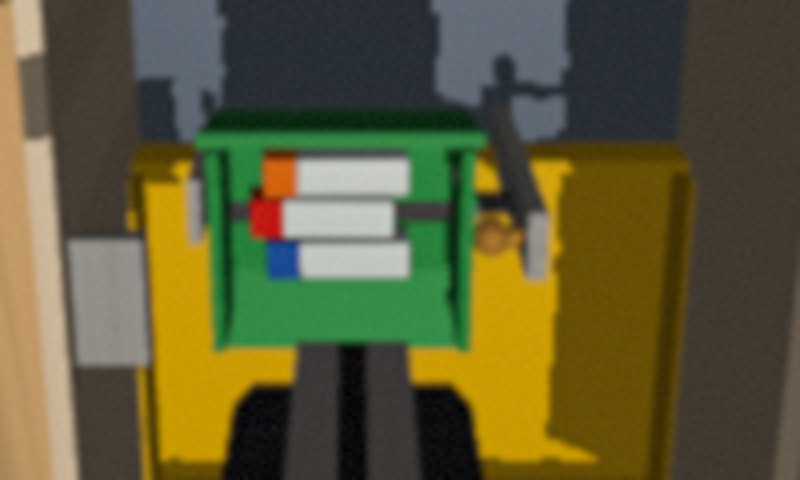

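```bash
python3 -m jog '[[[0.001,-0.004,0.025],[0,0,0]],[[0,0,0.03],[0,0,0]],[[0,0,0.03],[0,0,0]],[[0,0,0.03],[0,0,0]],[[0,0,0.03],[0,0,0]],[[0,0,0.03],[0,0,0]],[[0,0,0.02],[0,0,0]],[[0,0,0.0165],[0,0,0]],[[0,0,0],[0,0,0]]]' 0 50
python3 - <<'E'
from h import *
import cv2
s=bot.get_state();print(s['joint_positions'].round(4),s['tool_pos'],s['time'],s['wrist_force'],s['width'])
print((s['tool_pos']-[A[0],A[1],0])@Ro.from_euler('z',A[2]).as_matrix())
a=cams.read_camera("side");cv2.imwrite("pics/s16.png",cv2.resize(a[70:335,220:430],None,fx=2.2,fy=2.2,interpolation=cv2.INTER_CUBIC))
a=cams.read_camera("wrist");cv2.imwrite("pics/w16.png",a)
E
```

```text
time: 17.95
tool_pos: [0.5297, 0.1344, 0.1301]
tcp_rot: [-2.303, -2.136, 0.002]
wrist_force: [-0.4, -0.6, 0.2]
width: -0.0003
[ 1.7130e-01  3.6580e-01  1.7021e+00 -2.0000e-04  1.0750e+00  2.4650e-01] [0.52974956 0.13438012 0.13008555] 17.95 [-0.37448794 -0.6207886   0.20837472] -0.0002523732119846548
[-0.02630097  0.08980956  0.13008555]
```

View pics/s16.png

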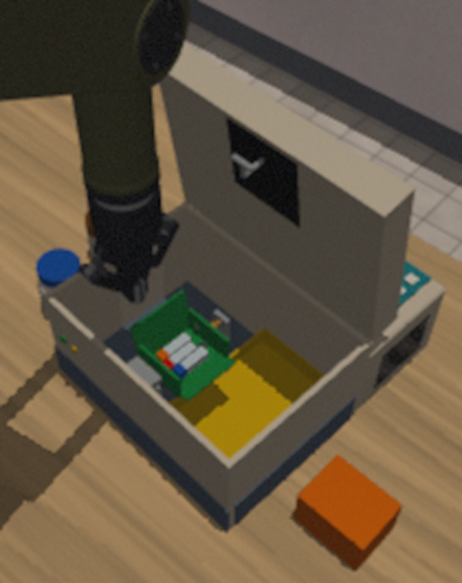

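View pics/w16.png

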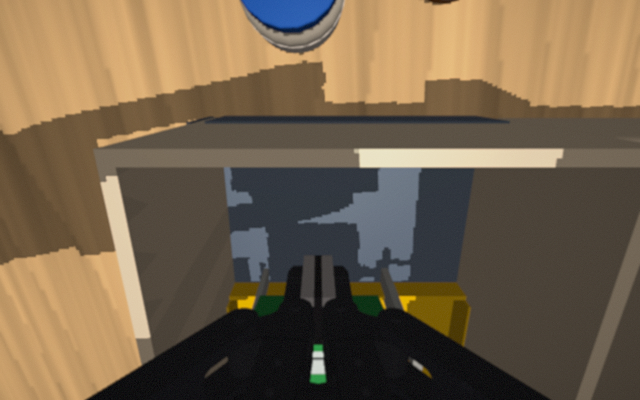

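```bash
python3 -m jog '[[[-0.013,0,0],[0,0,0]],[[-0.013,0,0],[0,0,0]],[[-0.0069,0,-0.0055],[0,0,0]],[[-0.0076,0,-0.0045],[0,0,0]],[[-0.008,0,-0.0034],[0,0,0]],[[-0.0085,0,-0.0024],[0,0,0]],[[0,0,0],[0,0,0]]]' 0 50
python3 - <<'E'
from h import *
import cv2
s=bot.get_state();print(s['time'],s['wrist_force'])
print((s['tool_pos']-[A[0],A[1],0])@Ro.from_euler('z',A[2]).as_matrix())
a=cams.read_camera("side");cv2.imwrite("pics/s17.png",cv2.resize(a[150:335,220:430],None,fx=3,fy=3,interpolation=cv2.INTER_CUBIC))
E
```

```text
time: 18.92
tool_pos: [0.5274, 0.0772, 0.1463]
tcp_rot: [2.304, 2.135, 0.0]
wrist_force: [0.0, 2.3, 1.1]
width: -0.0
18.925 [0.01380338 2.2703683  1.14185668]
[-0.02424658  0.03263118  0.14631844]
```

View pics/s17.png

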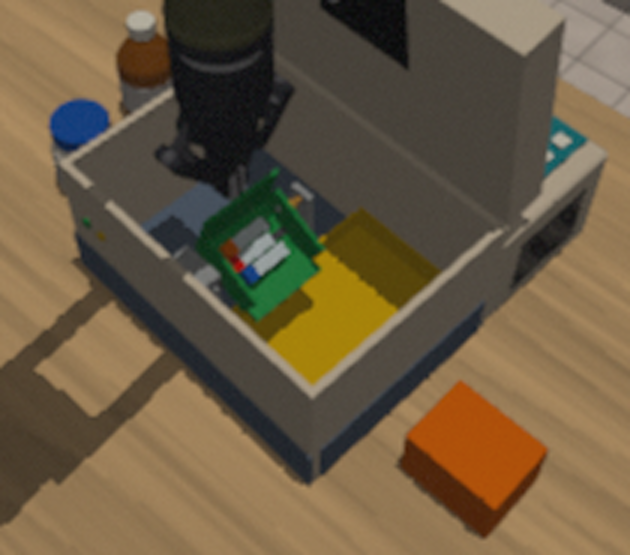

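The bucket is past its catch and tilted by about 30°; I'll continue along the arc.

```bash
python3 -m jog '[[[-0.0087,0,-0.0013],[0,0,0]],[[-0.0088,0,0],[0,0,0]],[[-0.0088,0,0.001],[0,0,0]],[[-0.0085,0,0.0022],[0,0,0]],[[-0.0082,0,0.0033],[0,0,0]],[[-0.0076,0,0.0043],[0,0,0]],[[-0.005,0,0.004],[0,0,0]],[[-0.004,0,0.004],[0,0,0]],[[0,0,0],[0,0,0]],[[0,0,0],[0,0,0]],[[0,0,0],[0,0,0]],[[0,0,0],[0,0,0]]]' 0 50
python3 - <<'E'
from h import *
import cv2
s=bot.get_state();print(s['time'],s['wrist_force'])
print((s['tool_pos']-[A[0],A[1],0])@Ro.from_euler('z',A[2]).as_matrix())
a=cams.read_camera("side");cv2.imwrite("pics/s18.png",cv2.resize(a[150:335,220:430],None,fx=3,fy=3,interpolation=cv2.INTER_CUBIC))
a=cams.read_camera("top");cv2.imwrite("pics/t18.png",cv2.resize(a[90:270,210:450],None,fx=3,fy=3,interpolation=cv2.INTER_CUBIC))
E
```

```text
time: 20.48
tool_pos: [0.5229, 0.017, 0.129]
tcp_rot: [2.302, 2.135, -0.002]
wrist_force: [-1.8, -1.8, 6.4]
width: 0.0002
20.475 [-1.81809075 -1.78138454  6.44506775]
[-0.02403439 -0.02779394  0.12897422]
```

View pics/s18.png

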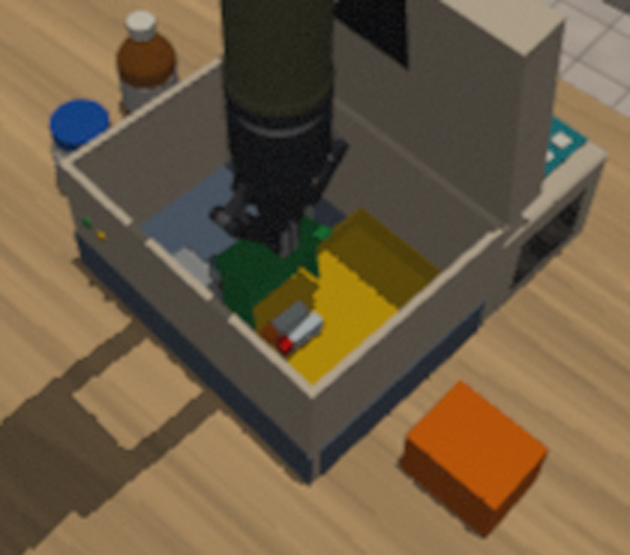

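View pics/t18.png

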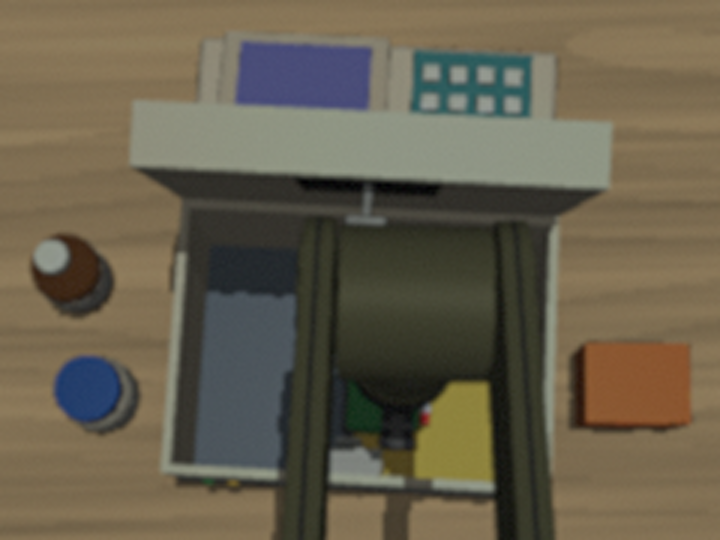

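```bash
python3 -m jog '[[[0.004,0,-0.004],[0,0,0]],[[0.005,0,-0.004],[0,0,0]],[[0.0076,0,-0.0043],[0,0,0]],[[0.0082,0,-0.0033],[0,0,0]],[[0.0085,0,-0.0022],[0,0,0]],[[0.0088,0,-0.001],[0,0,0]],[[0.0088,0,0],[0,0,0]],[[0.0087,0,0.0013],[0,0,0]],[[0.0085,0,0.0024],[0,0,0]],[[0.008,0,0.0034],[0,0,0]],[[0.0076,0,0.0045],[0,0,0]],[[0.0069,0,0.0055],[0,0,0]],[[0.013,0,0],[0,0,0]],[[0.013,0,0],[0,0,0]],[[0,0,-0.02],[0,0,0]],[[0,0,-0.04],[0,0,0]],[[0,0,-0.05],[0,0,0]],[[0,-0.03,-0.05],[0,0,0]],[[0,-0.03,-0.03],[0,0,0]],[[0,0,0],[0,0,0]]]' 0 50
python3 - <<'E'
from h import *
import cv2
s=bot.get_state();print(s['time'],s['wrist_force'],s['tool_pos'])
a=cams.read_camera("side");cv2.imwrite("pics/s19.png",cv2.resize(a[70:335,220:430],None,fx=2.2,fy=2.2,interpolation=cv2.INTER_CUBIC))
a=cams.read_camera("top");cv2.imwrite("pics/t19.png",cv2.resize(a[90:270,210:450],None,fx=3,fy=3,interpolation=cv2.INTER_CUBIC))
a=cams.read_camera("wrist");cv2.imwrite("pics/w19.png",a)
E
```

```text
time: 23.08
tool_pos: [0.4715, 0.1399, 0.3235]
tcp_rot: [2.3, 2.135, 0.008]
wrist_force: [0.5, 0.1, -0.0]
width: -0.0003
23.075 [ 0.51637889  0.09420895 -0.02213406] [0.47151363 0.13987585 0.32354311]
```

View pics/s19.png

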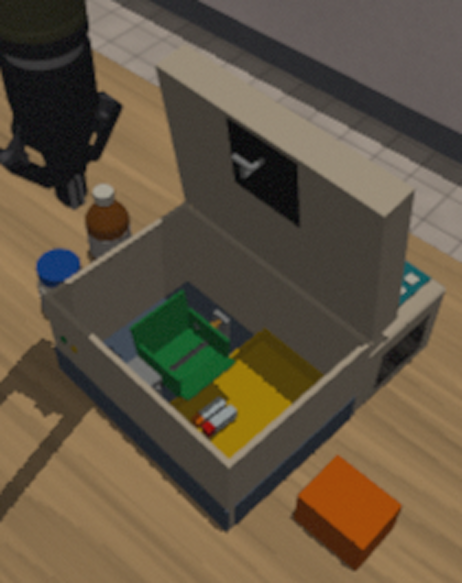

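View pics/t19.png

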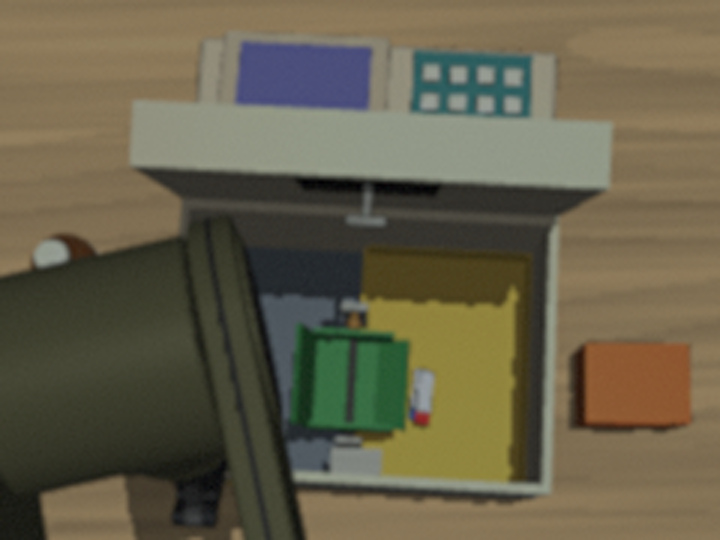

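View pics/w19.png

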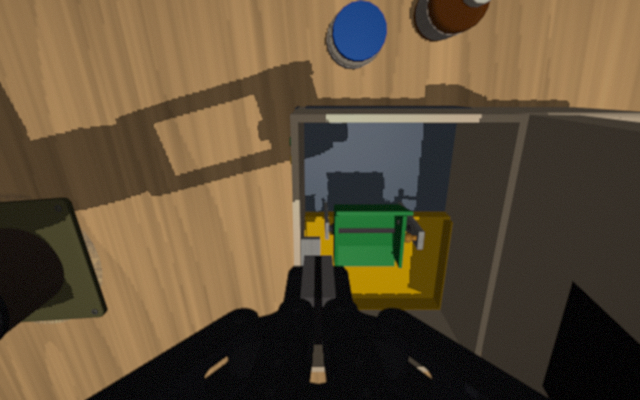

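Run:
```python
from h import *
import cv2
a=cams.read_camera("side")[200:285,280:380]
b=cams.read_camera("top")[180:270,290:410]
cv2.imwrite("pics/s20.png",cv2.resize(a,None,fx=7,fy=7,interpolation=cv2.INTER_CUBIC))
cv2.imwrite("pics/t20.png",cv2.resize(b,None,fx=6,fy=6,interpolation=cv2.INTER_CUBIC))
```

```text
(no output)
```

View pics/s20.png

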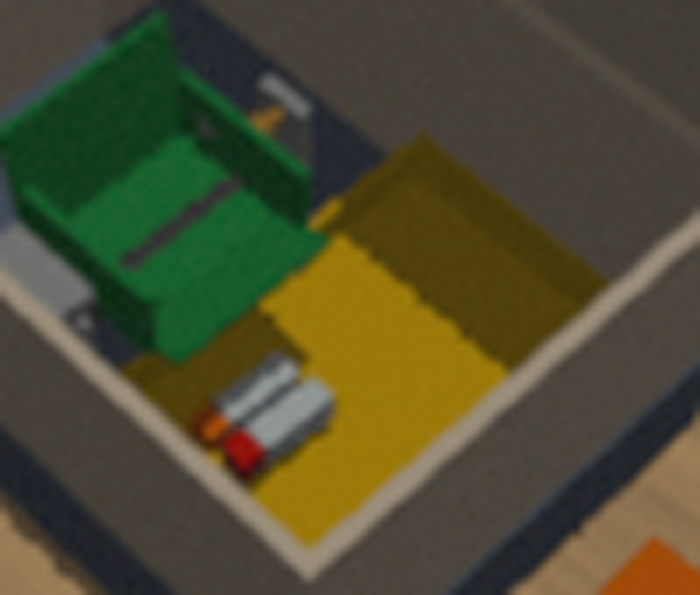

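View pics/t20.png

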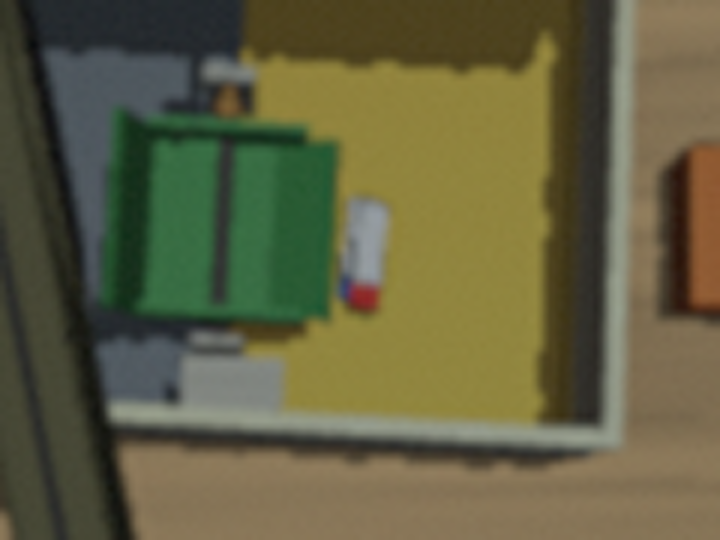

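Run:
```python
from h import *
def an(w): return ((w-[A[0],A[1],0])@Ro.from_euler('z',A[2]).as_matrix()).round(3)
# red cap centre: top (362,297)/6+(290,180); side (243,450)/7+(280,200)
t=np.array([362,297])/6+[290,180]; s=np.array([243,450])/7+[280,200]
r=least_squares(lambda X:np.concatenate([proj("top",X)[0]-t,proj("side",X)[0]-s]),[.5,0,.03]);print(an(r.x),r.fun)
print("orange cap",an(ray("side",np.array([210,425])/7+[280,200],.02)),"blue",an(ray("top",np.array([345,288])/6+[290,180],.02)))
import cv2
a=cams.read_camera("side");cv2.imwrite("pics/s21.png",cv2.resize(a[200:285,280:380],None,fx=7,fy=7,interpolation=cv2.INTER_CUBIC))
print(np.abs(a[200:285,280:380].astype(int)-cv2.resize(cv2.imread("pics/s20.png"),(100,85),interpolation=cv2.INTER_AREA)).mean(), bot.get_state()['time'])
from cell import workorder
print(workorder.finish_job())
```

```text
[-0.046 -0.053  0.028] [ 0.1865457  -0.24806405 -0.30053824  0.05752717]
orange cap [-0.043 -0.034  0.02 ] blue [-0.042 -0.046  0.02 ]
1.305921568627451 23.375
the job is handed in; nothing more can be done
None
```

I opened the analyser, emptied the bucket into the waste tray and handed the job in at about 23 s. No verdict is reported.

- **Lid:** I pinched the red paddle bar, pulled it up to trip the latch and raised the lid to about 42°, then pushed it further from underneath. My first push took it to about 1.3 rad. The fingertip then caught on the latch hook under the lid and dragged it back to about 1.1 rad. I freed the finger, pushed again off-centre, and the lid stayed at about 1.4 rad by the camera.
- **Bucket:** I pushed it past its catch to about 85° of tilt, held it about 0.5 s, and followed it back. The last pictures show it empty and at home.
- **Cuvettes:** All three lie in the yellow tray.
  - **Red:** its cap triangulates to x −46, y −53, z 28 mm in the analyser's frame, so it is probably lying partly on the blue one.
  - **Orange and blue:** I saw each in only one camera view. Assuming a height of 20 mm, their caps are near (−43, −34) and (−42, −46) mm.
  - **At rest:** two pictures taken shortly before handing in showed no change.
- **Other objects:** The carton looked unmoved in the last pictures. The bottle and jar did too, but the arm hid parts of them. I judged all three by eye, without measuring. The arm ended clear of everything, with about 0.5 N read at the wrist.

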